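Start the retaining nut on the reel stand

TASK

Put the big flange nut, flange down, on the threaded stud of the strapping reel stand and screw it fully home, so that its flange sits flush on the steel washer over the reel; then let go. Where it rests on the end of the thread it will not catch: back it off (anticlockwise from above) until you feel it drop in, then turn it clockwise. Leave the carton, the can and the tape roll where they are.

Things in the scene. Friction and masses are not known exactly. Their poses are not given: they have to be found in the camera images.
- nut: Loose dark steel hexagon flange nut, about 150 g, standing flange down on the counter. Origin: centre of its underside, z up. Flange 60 mm wide, 5 mm thick; hexagon above it 46 mm across flats, 53 over corners, top 38 mm above the underside. Flats face the nut's +x and -x and every 60 degrees. Through bore 31 mm wide in the lower 27 mm, 22 mm wide in the collar above.
- tab (a point): One of the nut's two inner thread tabs: this point is its inner end, on the nut's +x side, 11 mm from the nut's axis, 4 mm above the underside; the other tab faces it on the -x side. Tabs are 5 mm wide, 4 mm high (2 to 6 mm above the underside), with 22 mm clear between them.
- stand: Fixed reel stand: dark steel foot 130 mm square, 8 mm thick (origin: centre of its underside, on the counter), a brown strapping reel of 120 mm diameter from 8 to 45 mm up, a steel washer of 72 mm on it, and a fixed upright steel stud through the centre. How the stud is turned about its own axis differs from start to start and is not told: find it by touch.
- seat (a point): Centre of the washer's top face, 48 mm above the counter, on the stud's axis, z up: where the nut's underside must end. From the place where the nut has dropped in, 125 to 160 degrees clockwise, the nut sinking 24 mm per turn (coarse right-hand two-start thread, 29 mm outside, 4 mm axial play), bring it here; some 40 degrees farther it stops hard. It does not run by itself: it stays where left.
- rim (a point): On the stud's axis, level with the flat rim that ends the thread, 21 mm above the washer. The rim has two like lands of 120 degrees, each with a stop nib 4 mm high, 11 degrees wide at its clockwise end, and two gaps of 60 degrees where the thread starts. Pushed on, the nut's tabs mostly rest on a land (nut underside 19 mm above the washer) or nib (23 mm), or fall into a gap at once.
- pilot (a point): Top of the stud, 57 mm above the washer: a plain shaft of 20 mm diameter above the rim, its last 8 mm conical to 9 mm. On a land, the nut turned clockwise stops at a nib; turned anticlockwise by up to half a turn its tabs reach a gap, can drop 8 mm or more (underside about 11 mm above the washer or lower) and stop against the next land's end; they are then in the thread.
- carton: Bystander, loose: cardboard carton 100 x 140 x 80 mm, origin at the centre of its underside
- can: Bystander, loose: plain steel can, 66 mm diameter, 90 mm high, origin at the centre of its underside
- tape: Bystander, loose: roll of brown packing tape lying flat, 90 mm outside, 72 mm inside, 45 mm high, origin at the centre of its underside
Things that resemble listed ones, but are neither listed nor needed, are in the scene too. What is shaped like the stand but blue or red is not meant.

How it is judged:
On the way:
1. the nut is on the stud, its axis over the stud's and its underside below the pilot's tip (horizontal distance between nut and seat below 0.006 m and z of nut in the frame of seat below 0.04 m and angle between nut's own z axis and vertical below 0.2 rad), for 0.1 s.
At the end, for the whole second after the job is handed in: The nut is screwed home: its underside within 1.8 mm of the washer's top face, its axis within 3 mm of the stud's, upright within 0.05 rad, at rest and released (horizontal distance between nut and seat below 0.003 m and z of nut in the frame of seat between -0.002 and 0.0018 m and angle between nut's own z axis and vertical below 0.05 rad and linear speed of nut below 0.01 m/s and angular speed of nut below 0.1 rad/s); the robot touches nothing.
It fails at once if the carton is moved by more than 20 mm (distance of carton from where it was at the start of the episode above 0.02 m).
It fails at once if the can is moved by more than 20 mm (distance of can from where it was at the start of the episode above 0.02 m).
It fails at once if the tape roll is moved by more than 20 mm (distance of tape from where it was at the start of the episode above 0.02 m).
It also fails if it takes over 70 s, if anything falls off the work surface, if the arm or the gripper's body presses on something with over 40 N, if the wrist force passes 120 N, or if a joint passes its speed limit or range.

ROBOT

A 7-joint arm with a two-finger parallel gripper is mounted at the origin on the work surface. World frame = base frame: x ahead of the robot, y to its left, z up, the work surface at z = 0. Lengths are in m, angles in rad, forces in N, time in s.
With the tool pointing down it reaches from about 0.425 to 0.95 m from the base axis. Payload 4.7 kg.
Tool frame: the origin (TCP) lies midway between the tips of the shut fingers; the grasp point (between the pads) lies 19 mm behind it; z points along the fingers, y is the line along which they close (so a half turn about z gives the same grasp; the last joint's range is limited). The gripper opens to 85 mm and grips with 20 to 120 N. Pads are 22 mm wide; open, the fingers measure 114 mm over their backs; the gripper's body (76 mm by 85 mm) begins 54 mm behind the grasp point. The pads swing forward as they close: fully open they stand 13 mm farther back than shut.
Start: joints at [-1.333, 0.469, -0.049, 1.532, 0.024, 1.141, -0.082], TCP at [0.178, 0.651, 0.231] pointing down, gripper open.
Joint ranges: [-2.59, 2.59], [-0.33, 1.99], [-1.39, 1.29], [0.1, 2.45], [-1.04, 4.18], [0.21, 1.99], [-2.66, 2.66]. Speed limits (rad/s): [2.57, 2.57, 3.14, 3.14, 3.14, 3.14, 3.14].

INTERFACE

Orientations are given as a unit quaternion [w, x, y, z].
In Python, from workcell import observe, get_image, camera_model, finish_job gives the robot as it stands.
- The arm moves only by the tool drive_tool, never from a script. Its argument "targets" is one flat list of numbers, 7 for each row, row after row: the gripper's target within -1 to 1 (fully open at 1, half-way at 0, shut at -1), then the shift along the tool's x, y, z in mm, then the turn, a rotation vector about the tool's x, y, z in degrees. In form: [claw, dx, dy, dz, wx, wy, wz, claw, dx, dy, dz, wx, wy, wz, ...]. A call has 1 to 12 rows; each row shifts and turns the commanded pose from where the row before left it, along the tool's axes as they then stand; what a row does not reach is not made up. A row lasts 1/8 s, in which the tool goes at most 62.5 mm and 10.7 degrees, less where a joint would pass 70% of its speed; a pose out of reach is approached as far as the arm can. A call with a gripper value outside its range is refused whole. The fingers move at their own pace and stop on an object; "newtons" is the grip in N (left out, the last holds). Time passes only in rows, so rows that do not move let the fingers close. It gives the time, the measured TCP pose, the force, the opening and the grip force at its end, in the units of the state.
- observe(): the state, without advancing time (a new reading comes with each control period).
- get_image(name): name is "side" or "top" or "wrist"; returns (picture, depth): 480x640x3 uint8, red, green, blue; 480x640 float32, m along the optical axis (not along the pixel's ray), 0 where there is no reading.
- camera_model(name): a dict with "fx", "fy", "cx", "cy" (pixels), "R" (3x3) and "t" (3): a world point X has camera coordinates R X + t. Camera axes: x right, y down, z forward; pixel columns grow to the right and rows downward; lengths in m; the calibration is good to about 2 mm. A picture is of the moment at which its call begins: read the wrist's pose just before it. camera_model takes no time and is no camera call; for the wrist camera it gives the pose at the moment of the call.
- finish_job(): hands the job in; it is judged then, once.
The state is a dict: "time": time; "joint_pos": joint angles; "qvel": joint speeds; "tau": joint torques, N m; "tcp_pos": TCP position; "tcp_rot": TCP orientation; "contact_force": force on the tool from outside, world axes, zero at the start; "wrist_torque": the same for the moment, N m; "gripper_width": opening from 0.0 (shut) to 1.0 (fully open); "grasp_force": force on a finger pad.
Only numpy, scipy, OpenCV 4.12 (cv2) and the standard library are available. Lean on these libraries where they do the work, as an engineer would, in place of code of your own. Each camera call takes 0.05 s, during which the arm holds its last target. There are 200 camera calls.

## Working session

There is one attempt and no reset: what is moved stays moved. The work goes in short steps, Python scripts to look and compute and a tool call to move; the robot and the scene stay as the last step left them, time stands still between calls to the robot, and variables do not carry over. Pictures are saved under pics/ and viewed, at most 10 in all, crops included, and the job is handed in when it is done.

Besides the shell and the picture viewer there is one more tool, called after ">>>" by a JSON object that holds its "method" and its "body". drive_tool: Moves the arm, as the interface text tells. Its arguments: {"type":"object","properties":{"targets":{"type":"array"},"newtons":{"type":"number"}},"required":["targets"]}

```bash
mkdir -p pics
cat > h.py <<'E'
import numpy as np, cv2
from workcell import observe,get_image,camera_model,finish_job
def grab(n):
    m=camera_model(n); im,d=get_image(n); return im,d,m
def world(d,m):
    v,u=np.mgrid[0:480,0:640]
    c=np.stack([(u-m["cx"])/m["fx"]*d,(v-m["cy"])/m["fy"]*d,d],-1)
    W=(c-np.array(m["t"]))@np.array(m["R"]); W[d==0]=np.nan; return W
E
python3 - <<'E'
from h import *
for n in ("top","side"):
    im,d,m=grab(n); np.savez("pics/%s0.npz"%n,im=im,d=d,W=world(d,m)); cv2.imwrite("pics/%s0.png"%n,im[...,::-1])
s=observe(); print(s["tcp_pos"],s["tcp_rot"],s["time"],s["contact_force"],s["gripper_width"])
E
```

```text
[0.17781336 0.65062135 0.23036059] [-8.39254879e-05  1.33007119e-01  9.91114690e-01 -8.77606904e-04] 0.1 [0.29928953 0.35249649 0.31383265] 1.0014859277622403
```

View pics/top0.png

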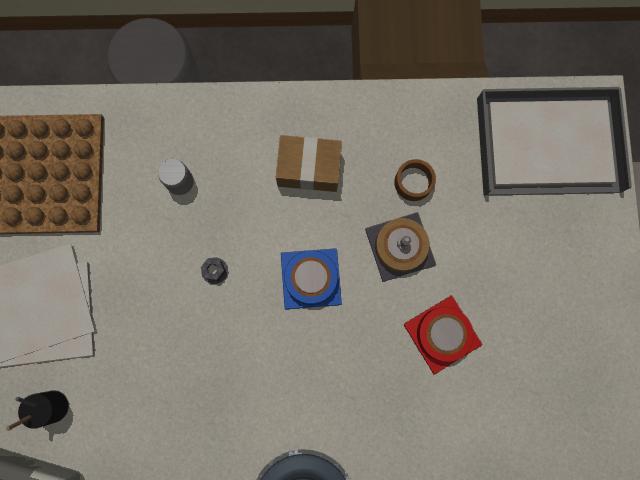

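View pics/side0.png

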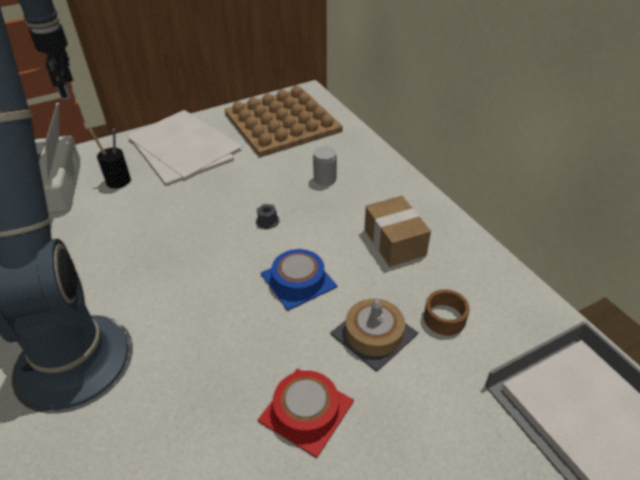

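The top picture shows the nut at (214,270) and the brown stand at (403,245), with its stud tip near (405,242). The can is at (176,176), the carton at (310,163) and the tape at (415,180).

Run:
```python
from h import *
z=np.load("pics/top0.npz"); W=z["W"];im=z["im"].astype(int)
print("axes", W[270,214],W[245,380],W[300,150], "px/m", np.linalg.norm(W[300,151]-W[300,150]))
def circ(M,n):
    P=W[M]; c,r=cv2.minEnclosingCircle(P[:,:2].astype(np.float32)); print(n,M.sum(),P.mean(0).round(4),"circle",np.round(c,4),round(r,4))
box=np.zeros((480,640),bool)
b=box.copy(); b[250:290,195:235]=1
circ(b&(W[...,2]>.03),"nut top"); circ(b&(W[...,2]>.003)&(im.sum(-1)<250),"nut all")
b=box.copy(); b[205:285,360:440]=1
circ(b&(W[...,2]>.046)&(W[...,2]<.055),"washer"); circ(b&(W[...,2]>.035)&(W[...,2]<.055),"reel+washer");circ(b&(W[...,2]>.06),"stud"); circ(b&(W[...,2]>.09),"pilot"); print(np.nanmax(W[b][:,2]))
for n,(r0,r1,c0,c1) in dict(can=(150,200,150,200),carton=(130,195,270,345),tape=(155,205,390,440)).items():
    b=box.copy(); b[r0:r1,c0:c1]=1; circ(b&(W[...,2]>.025),n)
cv2.imwrite("pics/nutc.png",cv2.resize(z["im"][250:290,195:235,::-1],(600,600),interpolation=cv2.INTER_CUBIC))
```

```text
axes [ 0.51587252  0.1934135  -0.00238342] [ 0.55958366 -0.1857436   0.04273428] [ 0.45018404  0.33913644 -0.0041009 ] px/m 0.0023699800425771296
nut top 295 [0.5146 0.1918 0.0375] circle [0.5152 0.1924] 0.0263
nut all 419 [0.5116 0.1889 0.0276] circle [0.5128 0.1924] 0.0313
washer 939 [ 0.5594 -0.2351  0.0485] circle [ 0.5606 -0.2358] 0.0596
reel+washer 2052 [ 0.5603 -0.2353  0.0456] circle [ 0.5614 -0.2367] 0.0607
stud 136 [ 0.5596 -0.2341  0.0862] circle [ 0.5616 -0.2365] 0.0145
pilot 70 [ 0.5606 -0.2354  0.1003] circle [ 0.5614 -0.2358] 0.0101
0.10965097155299185
can 869 [0.7194 0.2695 0.0792] circle [0.7244 0.2734] 0.0328
carton 3050 [ 0.7463 -0.0283  0.0765] circle [ 0.7521 -0.0288] 0.0855
tape 578 [ 0.7123 -0.2732  0.042 ] circle [ 0.7139 -0.2742] 0.0462
```

View pics/nutc.png

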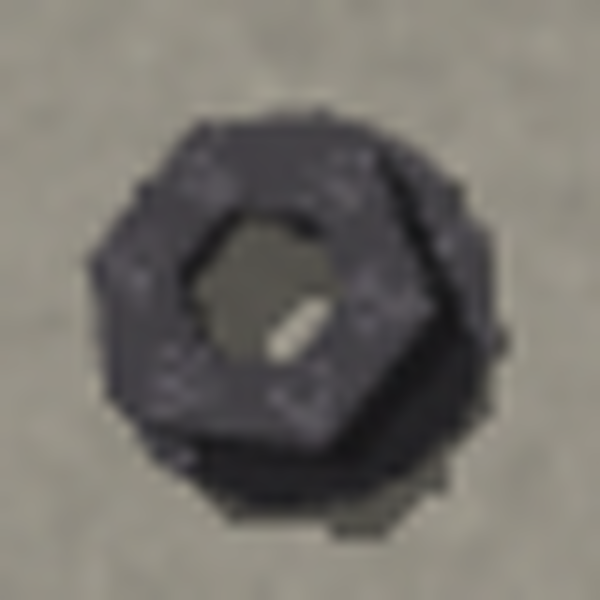

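The crop shows the hexagon corners at about (435,305), (325,440), (90,265) and (205,125), so the flats' normals lie near -7.5° + 60°k. I'll move above the nut now and refine with the wrist camera.

>>> {"method": "drive_tool", "body": {"targets": [1,-45,-35.3,2,0,0,0,1,-45,-35.3,2,0,0,0,1,-45,-35.3,2,0,0,0,1,-45,-35.3,2,0,0,0,1,-45,-35.3,2,0,0,0,1,-45,-35.3,2,0,0,0,1,-45,-35.3,2,0,0,0,1,-45,-35.3,2,0,0,0,1,-43,-35.3,2,0,0,0,1,-43,-35.3,2,0,0,10,1,0,0,0,0,0,10,1,0,0,0,0,0,2]}}

```text
time: 1.6
tcp_pos: [0.5149, 0.1926, 0.2109]
tcp_rot: [-0.0, 0.32, 0.947, -0.0]
contact_force: [0.2, 0.5, -0.0]
gripper_width: 0.996
grasp_force: 0.0
```

```bash
cat >> h.py <<'E'
from scipy.spatial.transform import Rotation as Rn
def pose():
    s=observe(); q=s["tcp_rot"]; R=Rn.from_quat([q[1],q[2],q[3],q[0]]).as_matrix(); return s,np.array(s["tcp_pos"]),R
def yaw(R): return np.degrees(np.arctan2(R[1,1],R[0,1]))
def info():
    s,p,R=pose(); print("t",round(s["time"],2),"p",p.round(4),"yaw_y",yaw(R).round(1),"tilt",np.degrees(np.arccos(-R[2,2])).round(2),"j7",round(s["joint_pos"][6],3),"F",np.round(s["contact_force"],1),"w",round(s["gripper_width"],3),"g",round(s["grasp_force"],1))
    return s,p,R
def to(x,y,z):
    s,p,R=info(); print("tool mm",(R.T@(np.array([x,y,z])-p)*1000).round(1))
E
python3 - <<'E'
from h import *
info()
im,d,m=grab("wrist"); W=world(d,m); np.savez("pics/w1.npz",im=im,W=W); cv2.imwrite("pics/w1.png",im[...,::-1])
M=(W[...,2]>.031)&(W[...,2]<.05)&(np.hypot(W[...,0]-.515,W[...,1]-.192)<.05)
P=W[M][:,:2].astype(np.float32); print(M.sum(),P.mean(0),cv2.minEnclosingCircle(P),np.median(W[M][:,2]))
h=cv2.convexHull(P)[:,0]; 
# support widths: nut flats
a=np.radians(np.arange(0,180,1)); n=np.stack([np.cos(a),np.sin(a)]); w=np.ptp(h@n,axis=0)
f=[w[[k,k+60,k+120]].sum() for k in range(60)]; k=int(np.argmin(f)); print("flat normal",k,f[k]/3)
for q in (k,k+60,k+120):
    e=h@n[:,q]; print(q,(e.max()+e.min())/2, w[q])
F=(W[...,2]>.003)&(np.hypot(W[...,0]-.515,W[...,1]-.192)<.05)
print(cv2.minEnclosingCircle(W[F][:,:2].astype(np.float32)))
E
```

```text
t 1.6 p [0.5149 0.1926 0.2109] yaw_y 52.7 tilt 0.05 j7 0.563 F [ 0.2  0.5 -0. ] w 0.996 g 0.0
2187 [0.51346123 0.1925392 ] ((0.5139680504798889, 0.19194132089614868), 0.02651228941977024) 0.038945362532513385
flat normal 52 0.0462201866788296
52 0.46798720141910033 0.04555526728967235
112 -0.014752668899008788 0.04673389347156888
172 -0.48241971223500807 0.04637139927524758
((0.5147978663444519, 0.19216734170913696), 0.050014715641736984)
```

View pics/w1.png

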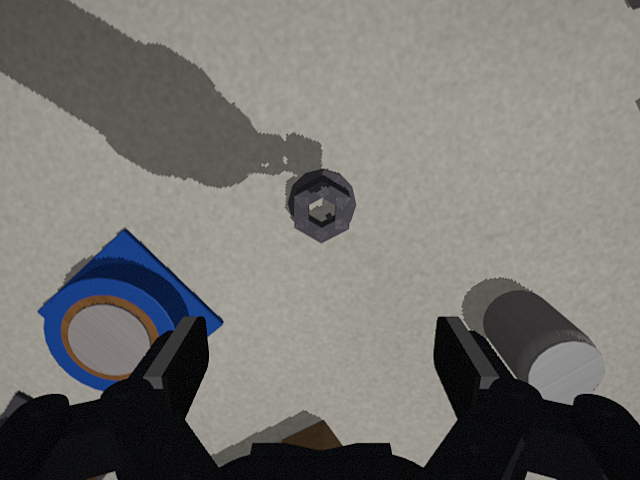

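The wrist picture shows the nut at (322,208), with two flats across the finger line and the can and the blue stand clear of the fingers. Next I descend and grip.

>>> {"method": "drive_tool", "body": {"targets": [1,0,0,50,0,0,0.5,1,0,0,50,0,0,0,1,0,0,50,0,0,0,1,0,0,40,0,0,0,1,0,0,11,0,0,0,1,0,0,0,0,0,0,-1,0,0,0,0,0,0,-1,0,0,0,0,0,0,-1,0,0,0,0,0,0,-1,0,0,0,0,0,0,-1,0,0,0,0,0,0,-1,0,0,0,0,0,0], "newtons": 60}}

```text
time: 3.15
tcp_pos: [0.5161, 0.1936, 0.0119]
tcp_rot: [0.001, 0.324, 0.946, 0.001]
contact_force: [-0.7, -0.1, 7.1]
gripper_width: 0.524
grasp_force: 62.8
```

```bash
python3 -c "
from h import *
info()"
```

```text
t 3.15 p [0.5161 0.1936 0.0119] yaw_y 52.2 tilt 0.16 j7 0.635 F [-0.7 -0.1  7.1] w 0.524 g 62.8
```

>>> {"method": "drive_tool", "body": {"targets": [-1,0,0,-40,0,0,0,-1,0,0,-55,0,0,0,-1,0,0,-60,0,0,0,-1,-37,-39,0,0,0,0,-1,-37,-39,0,0,0,0,-1,-37,-39,0,0,0,0,-1,-37,-39,0,0,0,0,-1,-37,-39,0,0,0,0,-1,-37,-39,0,0,0,0,-1,0,0,0,0,0,10,-1,0,0,0,0,0,10,-1,0,0,0,0,0,10]}}

```text
time: 4.65
tcp_pos: [0.5468, -0.1281, 0.1654]
tcp_rot: [-0.0, 0.56, 0.828, 0.0]
contact_force: [-0.0, 0.4, -1.4]
gripper_width: 0.526
grasp_force: 62.0
```

Run:
```python
from h import *
info()
im,d,m=grab("wrist"); W=world(d,m); np.savez("pics/w2.npz",im=im,W=W); cv2.imwrite("pics/w2.png",im[...,::-1])
to(.5612,-.2362,.16)
```

```text
t 4.65 p [ 0.5468 -0.1281  0.1654] yaw_y 21.9 tilt 0.03 j7 0.742 F [-0.   0.4 -1.4] w 0.526 g 62.0
t 4.7 p [ 0.5468 -0.1279  0.1653] yaw_y 21.7 tilt 0.02 j7 0.739 F [0.7 0.5 0.2] w 0.523 g 62.0
tool mm [-105.9  -26.6    5.3]
```

View pics/w2.png

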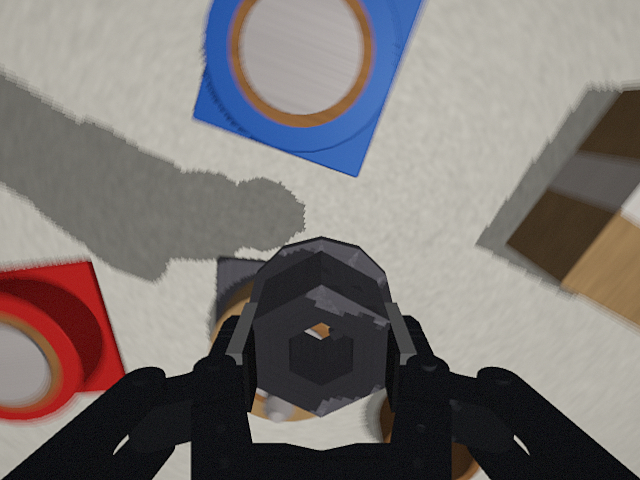

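The picture shows the nut held squarely between the pads at (320,340). The stand is hidden behind it on the tool's -x side. I'll turn so the camera faces the stud.

>>> {"method": "drive_tool", "body": {"targets": [-1,-21,-46,0,0,0,0,-1,-21,-46,0,0,0,0,-1,0,0,0,0,0,10.5,-1,0,0,0,0,0,10.5,-1,0,0,0,0,0,10.5,-1,0,0,0,0,0,10.5,-1,0,0,0,0,0,10.5,-1,0,0,0,0,0,10.5,-1,0,0,0,0,0,10.5,-1,0,0,0,0,0,10.5,-1,0,0,0,0,0,10.5,-1,0,0,0,0,0,10.5]}}

```text
time: 6.2
tcp_pos: [0.4777, -0.2012, 0.1654]
tcp_rot: [-0.0, 0.998, 0.061, 0.0]
contact_force: [-0.8, -0.1, -1.6]
gripper_width: 0.527
grasp_force: 62.0
```

>>> {"method": "drive_tool", "body": {"targets": [-1,0,0,0,0,0,10,-1,0,0,0,0,0,10,-1,0,0,0,0,0,10,-1,0,0,0,0,0,0]}}

```text
time: 6.7
tcp_pos: [0.4777, -0.2012, 0.1651]
tcp_rot: [0.0, 0.981, -0.196, -0.0]
contact_force: [0.5, 0.1, -1.9]
gripper_width: 0.525
grasp_force: 62.1
```

Run:
```python
from h import *
info()
im,d,m=grab("wrist"); W=world(d,m); np.savez("pics/w3.npz",im=im,W=W,d=d); cv2.imwrite("pics/w3.png",im[...,::-1])
to(.5612,-.2362,.16)
r=np.hypot(W[...,0]-.561,W[...,1]+.236)
for n,M in dict(pilot=(r<.03)&(W[...,2]>.075)&(W[...,2]<.112),tip=(r<.03)&(W[...,2]>.1)&(W[...,2]<.112),washer=(r<.07)&(W[...,2]>.046)&(W[...,2]<.052),reel=(r<.075)&(W[...,2]>.04)&(W[...,2]<.052)).items():
    P=W[M]; print(n,M.sum(),P.mean(0).round(4) if len(P) else "", cv2.minEnclosingCircle(P[:,:2].astype(np.float32)) if len(P) else "")
s,p,R=pose(); T=(W-p)@R*1000
M=(np.abs(T[...,0])<60)&(np.abs(T[...,1])<40)&(W[...,2]>.12)
P=T[M]; print("held", M.sum()); 
for z in range(-40,20,5):
    Q=P[(P[:,2]>z)&(P[:,2]<z+5)]
    if len(Q)>20: print(z,len(Q),np.percentile(Q,[1,50,99],axis=0).round(1)[:,:2].tolist())
```

```text
t 6.7 p [ 0.4777 -0.2012  0.1651] yaw_y -112.5 tilt 0.04 j7 -1.119 F [ 0.5  0.1 -1.9] w 0.525 g 62.1
t 6.75 p [ 0.4778 -0.2012  0.1652] yaw_y -112.5 tilt 0.03 j7 -1.119 F [-0.4  0.2 -1. ] w 0.528 g 62.1
tool mm [90.5  0.4  5.1]
pilot 1339 [ 0.5606 -0.2364  0.1023] ((0.5607922077178955, -0.2355978786945343), 0.013552158139646053)
tip 978 [ 0.5605 -0.2364  0.1037] ((0.5603858232498169, -0.2363724708557129), 0.009173630736768246)
washer 18610 [ 0.5622 -0.2369  0.0478] ((0.5606527924537659, -0.23628568649291992), 0.059376124292612076)
reel 27283 [ 0.5622 -0.237   0.047 ] ((0.5605576634407043, -0.23619991540908813), 0.060206107795238495)
held 45400
-40 851 [[-10.5, -27.8], [9.4, -21.0], [11.5, 30.3]]
-35 996 [[-10.4, -34.6], [7.0, 23.6], [11.5, 37.1]]
-30 11384 [[-22.5, -29.7], [5.0, 1.3], [25.3, 30.7]]
-25 1879 [[-11.9, -34.0], [10.6, 1.4], [27.0, 36.3]]
-20 1546 [[-11.7, -33.9], [10.9, 1.4], [27.0, 36.7]]
-15 977 [[6.3, -33.4], [17.6, 0.7], [27.2, 36.0]]
-10 1052 [[-16.8, -27.0], [16.0, 1.1], [27.0, 29.4]]
-5 954 [[-17.1, -20.9], [15.6, 1.5], [27.2, 23.4]]
0 1020 [[-17.0, -22.1], [15.9, 2.2], [29.1, 26.3]]
5 3100 [[-16.5, -27.2], [22.0, 1.1], [31.3, 29.4]]
10 119 [[-17.2, -25.0], [26.6, -0.3], [31.6, 23.5]]
```

View pics/w3.png

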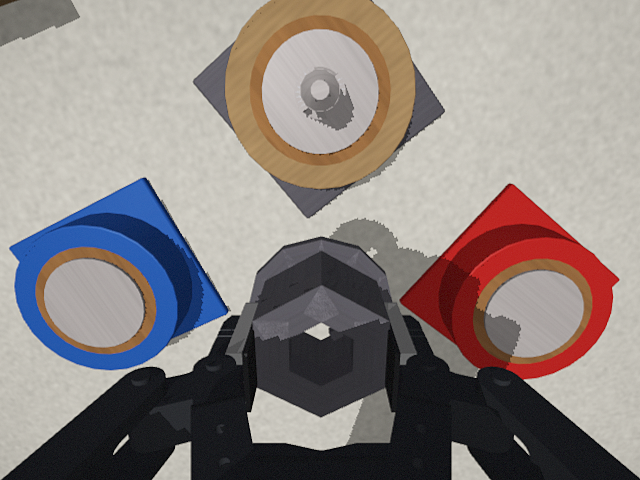

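The picture shows the stud tip at (320,90), straight ahead of the held nut (centre about (320,335)). Shift 89 mm in x, then descend gently.

>>> {"method": "drive_tool", "body": {"targets": [-1,45,-0.4,0,0,0,0,-1,44,0,0,0,0,0,-1,0,0,20,0,0,0,-1,0,0,20,0,0,0,-1,0,0,5,0,0,0,-1,0,0,5,0,0,0,-1,0,0,5,0,0,0,-1,0,0,5,0,0,0,-1,0,0,0,0,0,0]}}

```text
time: 7.88
tcp_pos: [0.5599, -0.2354, 0.105]
tcp_rot: [-0.0, 0.98, -0.197, -0.0]
contact_force: [-0.1, -0.7, -0.4]
gripper_width: 0.523
grasp_force: 62.1
```

```bash
python3 -c "
from h import *
s,p,R=info(); print(s['wrist_torque'])"
```

```text
t 7.88 p [ 0.5599 -0.2354  0.105 ] yaw_y -112.8 tilt 0.03 j7 -1.047 F [-0.1 -0.7 -0.4] w 0.523 g 62.1
[-0.01051275  0.01283548 -0.00397285]
```

>>> {"method": "drive_tool", "body": {"targets": [-1,0,0,4,0,0,0,-1,0,0,4,0,0,0,-1,0,0,4,0,0,0,-1,0,0,3,0,0,0,-1,0,0,3,0,0,0,-1,0,0,3,0,0,0,-1,0,0,0,0,0,0]}}

```text
time: 8.75
tcp_pos: [0.5599, -0.2356, 0.084]
tcp_rot: [-0.0, 0.98, -0.198, -0.0]
contact_force: [0.5, -0.4, -1.4]
gripper_width: 0.526
grasp_force: 62.1
```

```bash
python3 -c "
from h import *
s,p,R=info(); print(s['wrist_torque'])"
```

```text
t 8.75 p [ 0.5599 -0.2356  0.084 ] yaw_y -112.8 tilt 0.03 j7 -1.028 F [ 0.5 -0.4 -1.4] w 0.526 g 62.1
[ 0.04464886  0.00185165 -0.03846575]
```

>>> {"method": "drive_tool", "body": {"targets": [-1,0,0,1.5,0,0,0,-1,0,0,1.5,0,0,0,-1,0,0,1.5,0,0,0,-1,0,0,1.5,0,0,0,-1,0,0,1,0,0,0,-1,0,0,0,0,0,0]}}

```text
time: 9.5
tcp_pos: [0.5606, -0.2362, 0.0815]
tcp_rot: [-0.002, 0.98, -0.198, 0.001]
contact_force: [-7.5, 6.0, 26.5]
gripper_width: 0.526
grasp_force: 65.6
```

```bash
python3 -c "
from h import *
s,p,R=info(); print(s['wrist_torque'])"
```

```text
t 9.5 p [ 0.5606 -0.2362  0.0815] yaw_y -112.8 tilt 0.23 j7 -1.021 F [-7.5  6.  26.5] w 0.526 g 65.6
[1.40378402 1.61897368 0.05307127]
```

>>> {"method": "drive_tool", "body": {"targets": [-1,0,0,-2,0,0,0,-1,0,0,0,0,0,-7,-1,0,0,0,0,0,-7,-1,0,0,0,0,0,-7,-1,0,0,0,0,0,0]}}

```text
time: 10.12
tcp_pos: [0.5602, -0.2357, 0.0795]
tcp_rot: [-0.0, 1.0, -0.016, 0.0]
contact_force: [-0.3, 0.6, -0.8]
gripper_width: 0.526
grasp_force: 62.1
```

```bash
python3 -c "
from h import *
s,p,R=info(); print(s['wrist_torque'])"
```

```text
t 10.12 p [ 0.5602 -0.2357  0.0795] yaw_y -91.9 tilt 0.05 j7 -0.725 F [-0.3  0.6 -0.8] w 0.526 g 62.1
[-0.02121341 -0.0024916  -0.01081993]
```

>>> {"method": "drive_tool", "body": {"targets": [-1,0,0,1.5,0,0,0,-1,0,0,1.5,0,0,0,-1,0,0,1.5,0,0,0,-1,0,0,0,0,0,0]}}

```text
time: 10.62
tcp_pos: [0.5603, -0.236, 0.0783]
tcp_rot: [-0.001, 1.0, -0.017, 0.001]
contact_force: [-7.1, 5.4, 26.8]
gripper_width: 0.523
grasp_force: 65.5
```

>>> {"method": "drive_tool", "body": {"targets": [-1,0,0,-1.5,0,0,0,-1,0,0,0,0,0,-9,-1,0,0,0,0,0,-9,-1,0,0,0,0,0,-9,-1,0,0,0,0,0,-9,-1,0,0,0,0,0,-9,-1,0,0,0,0,0,-9,-1,0,0,0,0,0,0]}}

```text
time: 11.62
tcp_pos: [0.5619, -0.2367, 0.0786]
tcp_rot: [0.001, 0.898, 0.44, 0.002]
contact_force: [-1.4, 0.9, 11.7]
gripper_width: 0.523
grasp_force: 63.6
```

```bash
python3 -c "
from h import *
s,p,R=info(); print(s['wrist_torque'])"
```

```text
t 11.62 p [ 0.5619 -0.2367  0.0786] yaw_y -37.8 tilt 0.26 j7 0.043 F [-1.4  0.9 11.7] w 0.523 g 63.6
[0.23787722 0.19809412 0.07706246]
```

>>> {"method": "drive_tool", "body": {"targets": [-1,0,0,0,0,0,-8,-1,0,0,0,0,0,-8,-1,0,0,0,0,0,-8,-1,0,0,0,0,0,-8,-1,0,0,0,0,0,0]}}

```text
time: 12.25
tcp_pos: [0.5622, -0.2368, 0.0785]
tcp_rot: [0.002, 0.742, 0.67, 0.001]
contact_force: [-0.2, 1.7, 10.6]
gripper_width: 0.528
grasp_force: 63.5
```

```bash
python3 -c "
from h import *
s,p,R=info(); print(s['wrist_torque'])"
```

```text
t 12.25 p [ 0.5622 -0.2368  0.0785] yaw_y -5.9 tilt 0.29 j7 0.498 F [-0.2  1.7 10.6] w 0.528 g 63.5
[0.2157973  0.00266264 0.05461082]
```

>>> {"method": "drive_tool", "body": {"targets": [-1,0,0,0,0,0,-8,-1,0,0,0,0,0,-8,-1,0,0,0,0,0,-8,-1,0,0,0,0,0,0]}}

```text
time: 12.75
tcp_pos: [0.5606, -0.236, 0.0762]
tcp_rot: [0.001, 0.588, 0.809, 0.0]
contact_force: [1.9, -0.9, -0.4]
gripper_width: 0.527
grasp_force: 62.1
```

```bash
python3 -c "
from h import *
s,p,R=info(); print(s['wrist_torque'])"
```

```text
t 12.75 p [ 0.5606 -0.236   0.0762] yaw_y 18.0 tilt 0.07 j7 0.841 F [ 1.9 -0.9 -0.4] w 0.527 g 62.1
[-0.13226833 -0.40261959  0.02488295]
```

>>> {"method": "drive_tool", "body": {"targets": [-1,0,0,2,0,0,0,-1,0,0,2,0,0,0,-1,0,0,2,0,0,0,-1,0,0,2,0,0,0,-1,0,0,0,0,0,0]}}

```text
time: 13.38
tcp_pos: [0.5606, -0.236, 0.0689]
tcp_rot: [0.001, 0.586, 0.81, 0.0]
contact_force: [2.1, -0.4, 3.4]
gripper_width: 0.527
grasp_force: 62.7
```

```bash
python3 -c "
from h import *
s,p,R=info(); print(s['wrist_torque'])"
```

```text
t 13.38 p [ 0.5606 -0.236   0.0689] yaw_y 18.2 tilt 0.08 j7 0.847 F [ 2.1 -0.4  3.4] w 0.527 g 62.7
[-0.31195812 -0.44390782 -0.00150537]
```

>>> {"method": "drive_tool", "body": {"targets": [-1,0,0,0.6,0,0,9,-1,0,0,0.6,0,0,9,-1,0,0,0.6,0,0,9,-1,0,0,0.6,0,0,9,-1,0,0,0.6,0,0,9,-1,0,0,0.6,0,0,9,-1,0,0,0,0,0,0]}}

```text
time: 14.25
tcp_pos: [0.5602, -0.2354, 0.0651]
tcp_rot: [-0.0, 0.89, 0.455, 0.0]
contact_force: [1.0, -0.3, 5.2]
gripper_width: 0.527
grasp_force: 63.0
```

```bash
python3 -c "
from h import *
s,p,R=info(); print(s['wrist_torque'])"
```

```text
t 14.25 p [ 0.5602 -0.2354  0.0651] yaw_y -35.9 tilt 0.02 j7 0.082 F [ 1.  -0.3  5.2] w 0.527 g 63.0
[-0.06258462 -0.20830717 -0.01739904]
```

>>> {"method": "drive_tool", "body": {"targets": [-1,0,0,0.6,0,0,9,-1,0,0,0.6,0,0,9,-1,0,0,0.6,0,0,9,-1,0,0,0.6,0,0,9,-1,0,0,0.6,0,0,9,-1,0,0,0.6,0,0,9,-1,0,0,0,0,0,0]}}

```text
time: 15.12
tcp_pos: [0.56, -0.235, 0.0615]
tcp_rot: [-0.001, 1.0, 0.001, -0.0]
contact_force: [-0.0, 0.6, 7.2]
gripper_width: 0.532
grasp_force: 63.1
```

```bash
python3 -c "
from h import *
s,p,R=info(); print(s['wrist_torque'])"
```

```text
t 15.12 p [ 0.56   -0.235   0.0615] yaw_y -89.9 tilt 0.09 j7 -0.675 F [-0.   0.6  7.2] w 0.532 g 63.1
[ 0.18219888 -0.08499094 -0.08954773]
```

>>> {"method": "drive_tool", "body": {"targets": [-1,0,0,0.6,0,0,9,-1,0,0,0.6,0,0,9,-1,0,0,0.5,0,0,8,-1,0,0,0,0,0,0]}}

```text
time: 15.62
tcp_pos: [0.56, -0.2353, 0.06]
tcp_rot: [-0.001, 0.975, -0.224, -0.0]
contact_force: [-0.0, 0.5, 7.8]
gripper_width: 0.524
grasp_force: 63.2
```

>>> {"method": "drive_tool", "body": {"targets": [-1,0,0,0.4,0,0,6,-1,0,0,0,0,0,0]}}

```text
time: 15.88
tcp_pos: [0.5603, -0.2359, 0.0599]
tcp_rot: [-0.0, 0.962, -0.274, 0.0]
contact_force: [-0.3, -0.1, 9.0]
gripper_width: 0.529
grasp_force: 63.3
```

```bash
python3 -c "
from h import *
s,p,R=info(); print(s['wrist_torque'])"
```

```text
t 15.88 p [ 0.5603 -0.2359  0.0599] yaw_y -121.9 tilt 0.04 j7 -1.127 F [-0.3 -0.1  9. ] w 0.529 g 63.3
[-0.14872793  0.0441767  -0.01198046]
```

>>> {"method": "drive_tool", "body": {"targets": [-1,0,0,0.3,0,0,7,-1,0,0,0.3,0,0,7,-1,0,0,0,0,0,0]}}

```text
time: 16.25
tcp_pos: [0.5604, -0.2358, 0.0599]
tcp_rot: [-0.001, 0.921, -0.39, 0.0]
contact_force: [-1.8, 0.5, 12.6]
gripper_width: 0.528
grasp_force: 63.8
```

```bash
python3 -c "
from h import *
s,p,R=info(); print(s['wrist_torque'])"
```

```text
t 16.25 p [ 0.5604 -0.2358  0.0599] yaw_y -135.9 tilt 0.07 j7 -1.328 F [-1.8  0.5 12.6] w 0.528 g 63.8
[ 0.13464795  0.36911075 -0.08982449]
```

Height stays constant while the force rises, so the nut is seated. I'll let go and lift away.

>>> {"method": "drive_tool", "body": {"targets": [-1,0,0,-1.5,0,0,0,1,0,0,0,0,0,0,1,0,0,0,0,0,0,1,0,0,0,0,0,0,1,0,0,0,0,0,0,1,0,0,0,0,0,0,1,0,0,-20,0,0,0,1,0,0,-40,0,0,0,1,0,0,-50,0,0,0,1,0,0,-50,0,0,0,1,-50,0,0,0,0,0,1,0,0,0,0,0,0]}}

```text
time: 17.75
tcp_pos: [0.5236, -0.1976, 0.2208]
tcp_rot: [-0.002, 0.921, -0.388, -0.001]
contact_force: [-0.0, 0.8, -0.3]
gripper_width: 1.001
grasp_force: 0.0
```

Run:
```python
from h import *
info()
im,d,m=grab("wrist"); W=world(d,m); cv2.imwrite("pics/w4.png",im[...,::-1])
r=np.hypot(W[...,0]-.5605,W[...,1]+.2362)
for n,M in dict(hextop=(r>.013)&(r<.022),flange=(r>.0275)&(r<.0295),washer=(r>.032)&(r<.035),reel=(r>.045)&(r<.055)).items():
    print(n,M.sum(),np.nanmedian(W[M][:,2]).round(4))
M=(r<.03)&(W[...,2]>.078)&(W[...,2]<.092); print(cv2.minEnclosingCircle(W[M][:,:2].astype(np.float32)))
P=W[(r>.013)&(r<.021)&(W[...,2]>.078)&(W[...,2]<.092)]; c=np.linalg.lstsq(np.c_[P[:,:2]-P[:,:2].mean(0),np.ones(len(P))],P[:,2],rcond=None)[0]; print("slope",c)
```

```text
t 17.75 p [ 0.5236 -0.1976  0.2208] yaw_y -135.7 tilt 0.23 j7 -1.519 F [-0.   0.8 -0.3] w 1.001 g 0.0
hextop 2132 0.087
flange 417 0.054
washer 1047 0.049
reel 12709 0.297
((0.559788703918457, -0.23665644228458405), 0.026344159618020058)
slope [-0.000526    0.00061776  0.08700926]
```

View pics/w4.png

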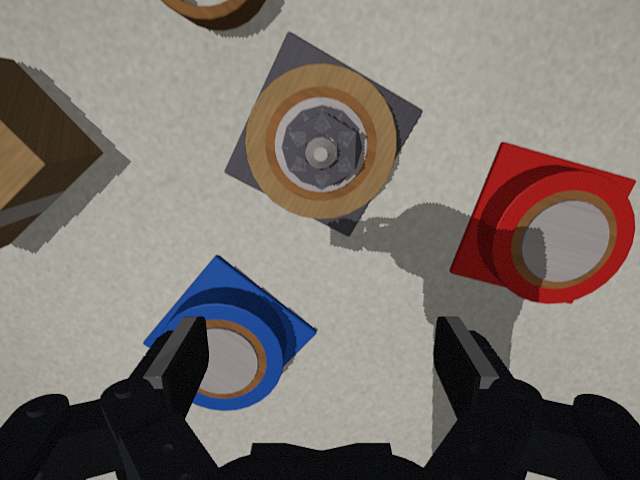

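The picture shows the nut centred on the stud at (321,150). Its flange top is 5 mm and its hexagon top 38 mm above the washer, level, so it is fully home and the gripper is clear.

```bash
python3 -c "
from h import *
print(finish_job())"
```

```text
the job is handed in; nothing more can be done
None
```

The flange nut is screwed home and released: the last camera check shows its flange flush on the washer and level, the gripper is clear, and the job was handed in at about 18 s (the verdict was not shown).

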